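# Spin the rinsed hair rollers and stop the gate at the spout

### The arm

A 6-joint arm with a two-finger parallel gripper is mounted at the origin on the work surface. World frame = base frame: x ahead of the robot, y to its left, z up, the work surface at z = 0. Lengths are in m, angles in rad, forces in N, time in s.
With the tool pointing down it reaches from about 0.35 to 0.925 m from the base axis. Payload 6.4 kg.
Tool frame: the origin (TCP) lies between the finger pads; the fingertips stand 22 mm ahead of it and the grasp point (between the pads) lies 3 mm ahead of it; z points along the fingers, y is the line along which they close (so a half turn about z gives the same grasp; the last joint's range is limited). The gripper opens to 94 mm and grips with 3 to 60 N. Pads are 16 mm wide; open, the fingers measure 119 mm over their backs; the gripper's body (75 mm by 177 mm) begins 78 mm behind the grasp point.
Start: joints at [1.086, 0.245, 1.558, -0, 1.339, -0.174], TCP at [0.199, 0.619, 0.227] pointing down, gripper open.
Joint ranges: [-3.13, 3.13], [-1.02, 2.26], [0.13, 2.54], [-0.95, 4.09], [0.21, 2.88], [-2.74, 2.74]. Speed limits (rad/s): [2.57, 2.57, 3.14, 3.14, 3.14, 3.14].

### API

Orientations are given as a rotation vector (axis times angle).
In Python, from plant import env gives the robot as it stands.
- The arm moves only by the tool arm_command, never from a script. Its argument "series" is one flat list of numbers, 4 for each row, row after row: the shift along the tool's x, y, z in cm, then the turn about the tool's z in rad. In form: [x, y, z, yaw, x, y, z, yaw, ...]. A call has 1 to 12 rows; each row is the pose to reach, as a shift and turn from the pose commanded when the call began, along the tool's axes at that moment; what a row does not reach only later rows make up. A row lasts 1/10 s, in which the tool goes at most 50 mm and 8.59 degrees, less where a joint would pass 70% of its speed; a pose out of reach is approached as far as the arm can. A call with a gripper value outside its range is refused whole. "jaw" is the opening, from 0 (shut) to 1 (fully open), set as the call begins (left out, the last holds). The fingers move at their own pace and stop on an object; the grip force is fixed at half the most. Time passes only in rows, so rows that repeat a pose let the fingers close. It gives the time, the measured TCP pose, the force, the opening and the grip force at its end, in the units of the state.
- env.observe(): the state, without advancing time (a new reading comes with each control period).
- env.get_image(name): name is "scene" or "top" or "wrist"; returns (picture, depth): 480x640x3 uint8, blue, green, red; 480x640 float32, m along the optical axis (not along the pixel's ray), 0 where there is no reading.
- env.camera_model(name): a dict with "fx", "fy", "cx", "cy" (pixels), "D" ([k1, k2, p1, p2, k3] as OpenCV has them; the pictures are not rectified), "camera_from_world" (4x4, takes a point from world to camera coordinates). Camera axes: x right, y down, z forward; pixel columns grow to the right and rows downward; lengths in m; the calibration is good to about 2 mm. A picture is of the moment at which its call begins: read the wrist's pose just before it. camera_model takes no time and is no camera call; for the wrist camera it gives the pose at the moment of the call.
- env.close_job(): hands the job in; it is judged then, once.
Trained networks look in the newest picture that a camera, given by its name, has taken for a name from the list of things; names that differ only in an ending like _2 or _b are one class to them, and where a whole thing is asked for, a point or a joint stands for the part that bears it (a point fixed in the world has none). Each returns a list of dicts, best first, with "conf" (0 to 1); they miss things now and then, are a little off and sometimes report something else, mostly with a low value. They report only what shows in the picture. A call takes as long as a camera call.
- env.recognise(camera, label): "point" ([x, y, z] in m, in the coordinates of the camera as it stood for that picture, good to about 4 mm: the middle of the surface that is visible of it).
- env.cut_out(camera, label): "region" (480x640 bool, what is visible of it).
The state is a dict: "t": time; "qpos": joint angles; "joint_vel": joint speeds; "effort": joint torques, N m; "tool_pos": TCP position; "tool_rot": TCP orientation; "force": force on the tool from outside, world axes, zero at the start; "ft_torque": the same for the moment, N m; "opening": finger opening in m; "grip_force": force on a finger pad.
Only numpy, scipy, OpenCV 4.12 (cv2) and the standard library are available. Lean on these libraries where they do the work, as an engineer would, in place of code of your own. Each camera call takes 0.05 s, during which the arm holds its last target. There are 200 camera calls.

### The job

Turn the spinner's crank anticlockwise (seen from above) to spin the basket of rinsed hair rollers at about 22 turns a minute, and keep the basket itself between 18 and 27 turns a minute for six seconds without a break. Then bring the basket to rest with its gate facing the spout of the tub and let go of the crank. The basket must never race above 38 turns a minute nor run backwards, and everything else on the ledge and the tiers stays where it is.

Things in the scene. Friction and masses are not known exactly. Their poses are not given: they have to be found in the camera images.
- spinner: hand-cranked basket spinner, fixed: pale grey round tub, 236 across, 118 high, under a fixed clear lid (top face 122 above the ledge, 134 at its hub), the crank on top. Origin: centre of the underside, on the vertical axis of basket and crank; z up; x points from the axis to the spout, a 36 wide open trough that sticks out of the rim by about 30
- basket (a joint): angle of the basket in the tub, rad, counted on over full turns, growing anticlockwise seen from above; 0 or a whole number of turns (2 pi n): gate faces spout. Basket with load and steel base plate: nominal 2.4 kg, inertia 0.0105 kg m2 (hidden load: -30 to +40 per cent); bearing drag 0.003 N m s/rad plus dry friction 0.003 N m. 22 turns a minute is 2.3 rad/s
- crank (a joint): angle of the crank relative to the basket, rad, without limit. They are joined only by a slipping oil-filled hub: torque on the basket = 0.009 N m s/rad x (crank speed - basket speed). So the basket lags; to keep 2.3 rad/s the crank must turn about 1.1 rad/s faster; with the crank held still the basket runs on with a time constant of about 0.9 s. A released crank is carried along by the basket
- gate (a point): middle of the basket's gate: a flat white tongue, 36 wide and 42 long, pointing inwards at the basket's rim where the row of bars is broken, seen through the lid. The point lies 85 from the axis, 104 above the ledge
- spout (a point): where gate lies when the gate faces the spout: point fixed to the tub, 85 from the axis on the spout's side, 104 above the ledge
- knob_mid (a point): middle of the crank's upright knob, where to grip it from above: a free-spinning sleeve 24 across (28 at its top), 55 high (from 160 to 215 above the ledge); the point is 190 above the ledge, 65 from the axis. The crank arm below it is 24 wide, its top 159 above the ledge
- swab_box: clear acrylic lidded swab box, 79 x 99 x 70, on the top tier; a bystander, leave it alone. Origin: centre of its underside
- hairbrush: pink plastic hairbrush, 60 x 195 x 34, on the middle tier; a bystander, leave it alone. Origin: centre of its underside
- pill_tin: round aluminium pill tin, 70 across, 22 high, on the bottom tier; a bystander, leave it alone. Origin: centre of its underside
- tumbler: glass tumbler, 66 across, 90 high, on the bottom tier; a bystander, leave it alone. Origin: centre of its underside
- cream_jar: round white cream jar, 58 across, 50 high, on the ledge; a bystander, leave it alone. Origin: centre of its underside
- nail_brush: wooden nail brush, 40 x 85 x 30, on the ledge at the back; a bystander, leave it alone. Origin: centre of its underside
- shampoo: green shampoo bottle, 60 across, 180 high, on the ledge at the back; a bystander, leave it alone. Origin: centre of its underside
- brush_mug: white ceramic mug, 76 across, 95 high, on the ledge at the back; a bystander, leave it alone. Origin: centre of its underside

How it is judged:
By the outcome, as a careful person would: the job done as asked, in the order asked, and still so for the second after the job is handed in, with the robot touching nothing.
It also fails if it takes over 61 s, if anything falls off the work surface, if the arm or the gripper's body presses on something with over 40 N, if the wrist force passes 120 N, or if a joint passes its speed limit or range.

## Working session

There is one attempt and no reset: what is moved stays moved. The work goes in short steps, Python scripts to look and compute and a tool call to move; the robot and the scene stay as the last step left them, time stands still between calls to the robot, and variables do not carry over. Pictures are saved under pics/ and viewed, at most 10 in all, crops included, and the job is handed in when it is done.

Besides the shell and the picture viewer there is one more tool, called as name(argument=value, ...), one argument or row to a line, values as JSON. arm_command: Moves the arm, as the interface text tells. Its arguments: {"type":"object","properties":{"series":{"type":"array"},"jaw":{"type":"number"}},"required":["series"]}

```bash
mkdir -p pics; ls; cat > h.py <<'E'
import numpy as np, cv2
from plant import env
def world(cam,p):
    T=np.linalg.inv(np.array(env.camera_model(cam)["camera_from_world"])); return T[:3,:3]@np.array(p)+T[:3,3]
def proj(cam,P):
    m=env.camera_model(cam);T=np.array(m["camera_from_world"]);P=np.atleast_2d(P)
    K=np.array([[m["fx"],0,m["cx"]],[0,m["fy"],m["cy"]],[0,0,1]])
    return cv2.projectPoints((P@T[:3,:3].T+T[:3,3]).reshape(-1,1,3),np.zeros(3),np.zeros(3),K,np.array(m["D"]))[0].reshape(-1,2)
def ray(cam,u,v,z):
    "world point at height z on pixel ray"
    m=env.camera_model(cam);T=np.linalg.inv(np.array(m["camera_from_world"]))
    K=np.array([[m["fx"],0,m["cx"]],[0,m["fy"],m["cy"]],[0,0,1]])
    d=cv2.undistortPoints(np.array([[[u,v]]],float),K,np.array(m["D"]))[0,0]
    d=T[:3,:3]@np.array([d[0],d[1],1]);o=T[:3,3];return o+d*(z-o[2])/d[2]
E
python3 - <<'E'
from h import *
np.set_printoptions(precision=4,suppress=True)
s=env.observe();print(s["t"],s["tool_pos"],s["tool_rot"])
for c in["scene","top","wrist"]:
    im,d=env.get_image(c);cv2.imwrite(f"pics/{c}0.png",im)
    for l in["spinner","basket","crank","gate","knob_mid"]:
        for r in env.recognise(c,l)[:2]:
            print(c,l,round(r["conf"],2),world(c,r["point"]))
print(env.observe()["t"])
E
```

```text
pics
0.0 [0.1985 0.6184 0.2264] [-0.4862 -3.1031  0.0028]
scene spinner 0.94 [ 0.5435 -0.0767  0.1228]
scene basket 0.72 [ 0.5521 -0.0406  0.1627]
scene crank 0.7 [ 0.5492 -0.0418  0.1601]
scene crank 0.34 [ 0.5437 -0.079   0.1212]
scene gate 0.7 [ 0.5483 -0.0372  0.1605]
scene knob_mid 0.71 [ 0.5515 -0.0126  0.2113]
top spinner 0.61 [ 0.5457 -0.0696  0.121 ]
top basket 0.75 [ 0.5474 -0.0451  0.1564]
top crank 0.77 [ 0.5468 -0.0411  0.1609]
top gate 0.6 [ 0.5489 -0.0416  0.1591]
top knob_mid 0.64 [ 0.5512 -0.0107  0.2151]
0.9
```

View pics/scene0.png

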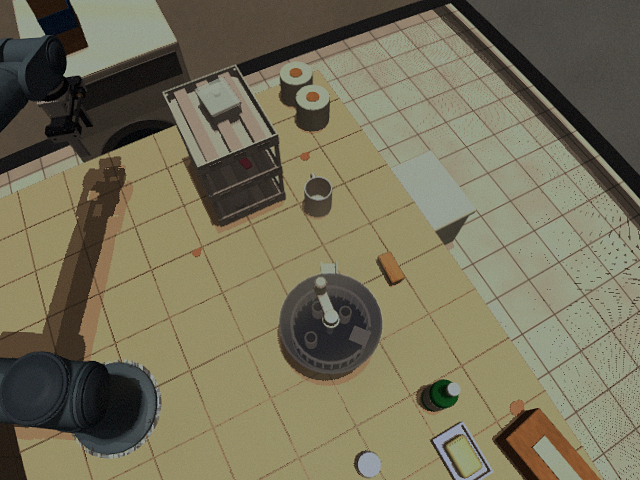

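View pics/top0.png

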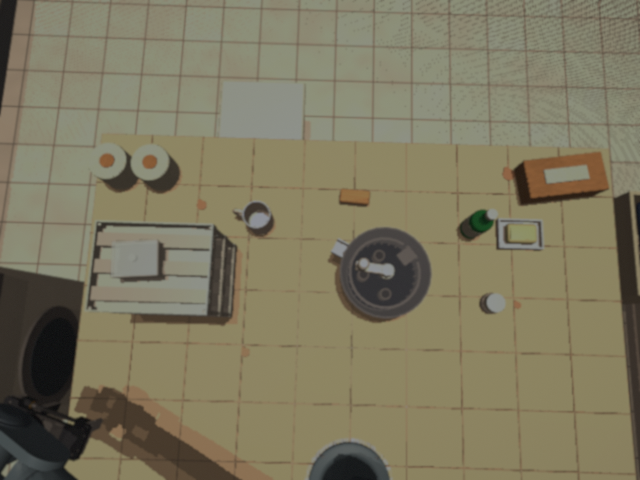

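The scene shows the tub with its spout near (328,268) and the knob at (321,284). In the top view the spout is near (340,248), the knob at (363,264), and a tongue (gate) shows near (406,256). I'll enlarge both views.

```bash
python3 - <<'E'
from h import *
np.set_printoptions(precision=4,suppress=True)
a=cv2.imread("pics/top0.png")[215:325,325:440];b=cv2.imread("pics/scene0.png")[255:385,270:390]
f=lambda x:cv2.convertScaleAbs(cv2.resize(x,(400,400),interpolation=cv2.INTER_CUBIC),alpha=1.6)
cv2.imwrite("pics/c0.png",np.hstack([f(a),f(b)]))
print(ray("top",389,271,.134),ray("scene",331,320,.134))
# depth-based tub centre: lid points near z .118-.126 in both cams
for c in["top","scene"]:
    im,d=env.get_image(c)
    for l in ["spinner"]:
        r=env.cut_out(c,l)
        if r:
            m=r[0]["region"].astype(np.uint8);print(c,cv2.boundingRect(m),m.sum())
    vs,us=np.nonzero(d>0);cm=env.camera_model(c)
    K=np.array([[cm["fx"],0,cm["cx"]],[0,cm["fy"],cm["cy"]],[0,0,1]])
    n=cv2.undistortPoints(np.c_[us,vs].astype(float).reshape(-1,1,2),K,np.array(cm["D"]))[:,0]
    T=np.linalg.inv(np.array(cm["camera_from_world"]));z=d[vs,us]
    P=np.c_[n*z[:,None],z]@T[:3,:3].T+T[:3,3]
    k=(abs(P[:,2]-.12)<.012)&(np.hypot(P[:,0]-.545,P[:,1]+.075)<.19)
    (x,y),rr=cv2.minEnclosingCircle(P[k][np.hypot(P[k][:,0]-.545,P[k][:,1]+.075)<.13][:,:2].astype(np.float32));print(c,k.sum(),x,y,rr,P[k].mean(0))
    k=(P[:,2]>.15)&(np.hypot(P[:,0]-.545,P[:,1]+.05)<.1)
    q=P[k];print("arm",q[(q[:,2]<.175)].mean(0),"knob",q[q[:,2]>.2].mean(0),q[:,2].max())
    np.save(f"/tmp/{c}.npy",P[(np.hypot(P[:,0]-.545,P[:,1]+.075)<.2)])
E
```

```text
[ 0.5459 -0.083   0.134 ] [ 0.5473 -0.0764  0.134 ]
top (331, 226, 102, 92) 6915
top 6315 0.5483079552650452 -0.07085742801427841 0.12471947818994522 [ 0.5456 -0.0777  0.1213]
arm [ 0.5483 -0.0525  0.1586] knob [ 0.5537 -0.0116  0.213 ] 0.22148817205945948
scene (278, 261, 105, 113) 8641
scene 7797 0.5486435890197754 -0.06973838806152344 0.12360700219869614 [ 0.5446 -0.0803  0.1234]
arm [ 0.5483 -0.0522  0.1611] knob [ 0.5533 -0.0103  0.2147] 0.22020269425930006
```

View pics/c0.png

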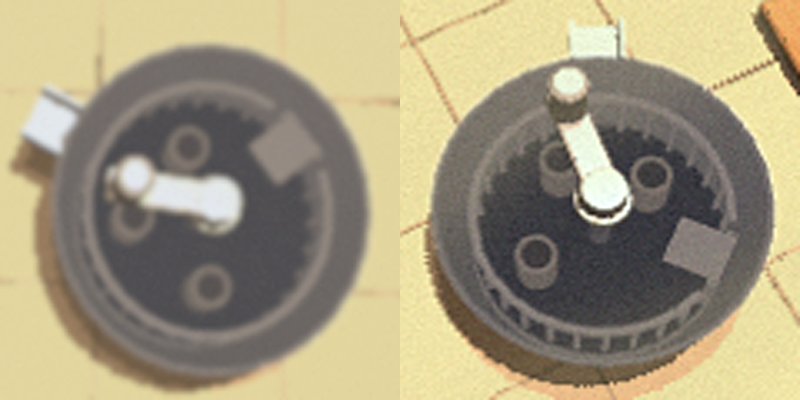

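```bash
python3 - <<'E'
from h import *
from scipy.optimize import least_squares
np.set_printoptions(precision=4,suppress=True)
cs=[]
for c in["top","scene"]:
    P=np.load(f"/tmp/{c}.npy");P=P[abs(P[:,2]-.122)<.006]
    c0=np.array([.546,-.078])
    for _ in range(5):
        d=P[:,:2]-c0;th=np.arctan2(d[:,1],d[:,0]);r=np.hypot(*d.T);B=[]
        for a in np.arange(-np.pi,np.pi,.1):
            k=(th>=a)&(th<a+.1)&(r<.128)
            if k.sum()>8:
                i=np.argsort(r[k])[-4];B.append(P[k][i,:2])
        B=np.array(B);s=least_squares(lambda p:np.hypot(*(B-p[:2]).T)-p[2],[*c0,.118],loss="soft_l1",f_scale=.002).x;c0=s[:2]
    print(c,s,len(B));cs.append(c0)
    for n,(u,v),z in (("gate",(406.9,256.2) if c=="top" else (360,336.9),.104),("spout",(340,247.5) if c=="top" else (328.5,268.7),.105)):
        p=ray(c,u,v,z)[:2];print(n,p,np.hypot(*(p-c0)),np.arctan2(*(p-c0)[::-1]))
    # hub and knob pixels
    for n,(u,v),z in (("knobtop",(363,263.5) if c=="top" else (320.7,282),.215),("hub",(388.5,272) if c=="top" else (331.5,318),.165)):
        p=ray(c,u,v,z)[:2];print(n,p,np.hypot(*(p-c0)),np.arctan2(*(p-c0)[::-1]))
E
```

```text
top [ 0.5471 -0.0765  0.1167] 63
gate [ 0.5898 -0.1338] 0.0714591994479922 -0.9311737898147578
spout [0.6073 0.0411] 0.13208784662254347 1.0975889585019747
knobtop [ 0.552 -0.01 ] 0.06670034043414533 1.4973330307041732
hub [ 0.5397 -0.0773] 0.0074981110387586525 -3.0337207802001274
scene [ 0.5472 -0.0737  0.1177] 63
gate [ 0.592 -0.135] 0.07593493334952096 -0.9396649541933116
spout [0.607  0.0459] 0.13375707297265646 1.10675904628665
knobtop [ 0.5544 -0.0117] 0.06238482315606704 1.4542000474475623
hub [ 0.5455 -0.0802] 0.0067454621180367495 -1.8182224403588942
```

arm_command(
  series=[-2, -3, -3, 0, -5, -7, -4.4, -0.1, -8, -11.2, -4.4, -0.2, -11, -15.4, -4.4, -0.311, -14, -19.6, -4.4, -0.311, -17, -23.8, -4.4, -0.311, -20, -28, -4.4, -0.311, -23, -32.2, -4.4, -0.311, -26, -36.4, -4.4, -0.311, -29, -40.6, -4.4, -0.311, -32, -44.8, -4.4, -0.311, -34.66, -48.5, -4.4, -0.311],
  jaw=1,
)

```text
t: 2.3
tool_pos: [0.377, 0.0605, 0.2719]
tool_rot: [-0.0, 3.14, -0.0]
force: [1.0, 1.2, -1.0]
opening: 0.094
grip_force: 0.0
```

```bash
python3 - <<'E'
from h import *
np.set_printoptions(precision=4,suppress=True)
for i in range(3): im,d=env.get_image("wrist")
s=env.observe();print(s["tool_pos"],s["t"])
im,d=env.get_image("wrist");cv2.imwrite("pics/w1.png",im)
for l in["spinner","knob_mid","crank","gate"]:
    for r in env.recognise("wrist",l)[:2]: print(l,round(r["conf"],2),world("wrist",r["point"]))
print(proj("wrist",[[.547,-.0755,.134],[.553,-.011,.215],[.597,-.144,.104],[.607,.043,.11]]), np.linalg.inv(env.camera_model("wrist")["camera_from_world"])[:3])
E
```

```text
[0.3773 0.0601 0.2716] 2.45
spinner 0.57 [ 0.4954 -0.0224  0.1189]
knob_mid 0.38 [ 0.5456 -0.0373  0.1618]
crank 0.64 [ 0.5474 -0.0397  0.1579]
gate 0.6 [ 0.5485 -0.035   0.1567]
[[181.7473 402.1656]
 [226.0094 479.5668]
 [137.3507 419.1776]
 [302.6972 434.4467]] [[-0.0045  0.9688  0.2478  0.3042]
 [ 1.      0.0041  0.002   0.0634]
 [ 0.0009  0.2478 -0.9688  0.4285]]
```

View pics/w1.png

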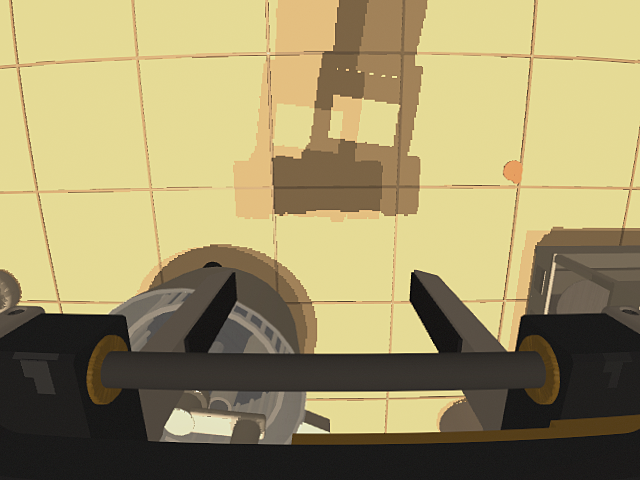

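The wrist view shows the tub at lower left (about (215,360)), mostly hidden by the gripper. I'll go up and beyond the axis for a clear view.

arm_command(
  series=[-2, -1, -4, 0, -6, -3, -7, 0, -10, -5, -9, 0, -14.2, -7, -11, 0, -18.5, -9, -13, 0, -22.5, -11, -13, 0, -26, -13, -13, 0, -28.3, -13.5, -13, 0, -28.3, -13.5, -13, 0, -28.3, -13.5, -13, 0],
)

```text
t: 3.7
tool_pos: [0.6597, -0.0705, 0.4009]
tool_rot: [0.004, -3.14, -0.001]
force: [-1.0, -0.2, 0.3]
opening: 0.0942
grip_force: 0.0
```

```bash
python3 - <<'E'
from h import *
np.set_printoptions(precision=4,suppress=True)
s=env.observe();print(s["tool_pos"],s["t"])
im,d=env.get_image("wrist");cv2.imwrite("pics/w2.png",im)
for l in["spinner","knob_mid","crank","gate"]:
    for r in env.recognise("wrist",l)[:2]: print(l,round(r["conf"],2),world("wrist",r["point"]))
print(proj("wrist",[[.547,-.0755,.134],[.553,-.011,.215],[.597,-.144,.104],[.607,.043,.11]]))
E
```

```text
[ 0.6597 -0.0705  0.4009] 3.7
spinner 0.64 [ 0.5462 -0.0723  0.1201]
knob_mid 0.84 [ 0.5601 -0.018   0.2138]
crank 0.84 [ 0.554  -0.0419  0.1585]
crank 0.54 [ 0.6864 -0.3173  0.1231]
gate 0.75 [ 0.5526 -0.0433  0.1588]
[[319.5453 113.0068]
 [388.6251 111.6717]
 [265.085  157.071 ]
 [414.7701 165.8878]]
```

View pics/w2.png

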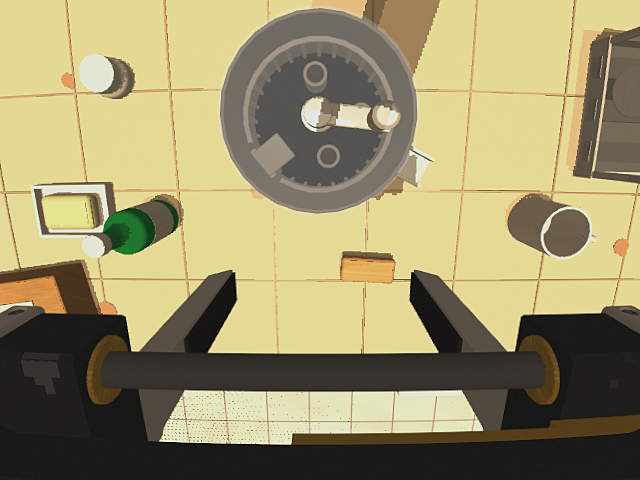

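The wrist view shows the whole spinner: hub about (318,114), knob top (385,115), gate (272,155), spout (414,167). I'll enlarge this for the angles.

```bash
python3 - <<'E'
from h import *
from scipy.optimize import least_squares
np.set_printoptions(precision=4,suppress=True)
im,d=env.get_image("wrist")
cv2.imwrite("pics/w2c.png",cv2.resize(im[90:215,230:450],None,fx=3.6,fy=3.6,interpolation=cv2.INTER_CUBIC))
cm=env.camera_model("wrist");vs,us=np.nonzero((d>0)&(np.arange(480)[:,None]<260))
K=np.array([[cm["fx"],0,cm["cx"]],[0,cm["fy"],cm["cy"]],[0,0,1]])
n=cv2.undistortPoints(np.c_[us,vs].astype(float).reshape(-1,1,2),K,np.array(cm["D"]))[:,0]
T=np.linalg.inv(np.array(cm["camera_from_world"]));z=d[vs,us]
A=np.c_[n*z[:,None],z]@T[:3,:3].T+T[:3,3]
P=A[abs(A[:,2]-.121)<.004];c0=np.array([.547,-.0755])
for _ in range(6):
    q=P[:,:2]-c0;th=np.arctan2(q[:,1],q[:,0]);r=np.hypot(*q.T);B=[]
    for a in np.arange(-np.pi,np.pi,.06):
        k=(th>=a)&(th<a+.06)&(r<.125)
        if k.sum()>8:B.append(P[k][np.argsort(r[k])[-2],:2])
    B=np.array(B);s=least_squares(lambda p:np.hypot(*(B-p[:2]).T)-p[2],[*c0,.118],loss="soft_l1",f_scale=.001).x;c0=s[:2]
print("axis",s,np.median(P[:,2]))
k=A[(A[:,2]>.205)&(np.hypot(*(A[:,:2]-[.553,-.011]).T)<.03)]
(x,y),r=cv2.minEnclosingCircle(k[:,:2].astype(np.float32));p=np.array([x,y]);print("knob",p,r,k[:,2].max(),np.hypot(*(p-c0)),np.arctan2(*(p-c0)[::-1]))
h=A[(A[:,2]>.128)&(A[:,2]<.2)&(np.hypot(*(A[:,:2]-c0).T)<.09)];np.save("/tmp/c0.npy",c0)
sp=A[(np.hypot(*(A[:,:2]-c0).T)>.123)&(np.hypot(*(A[:,:2]-c0).T)<.155)&(A[:,2]>.06)]
print("spoutpts",len(sp),sp.mean(0),np.arctan2(*(sp.mean(0)[:2]-c0)[::-1]))
E
```

```text
axis [ 0.5479 -0.0764  0.1184] 0.12174409350036305
knob [ 0.5553 -0.0117] 0.01366487704217434 0.2175653567616876 0.06509888874489039 1.456951799455465
spoutpts 685 [0.608  0.0456 0.1065] 1.113104928425988
```

View pics/w2c.png

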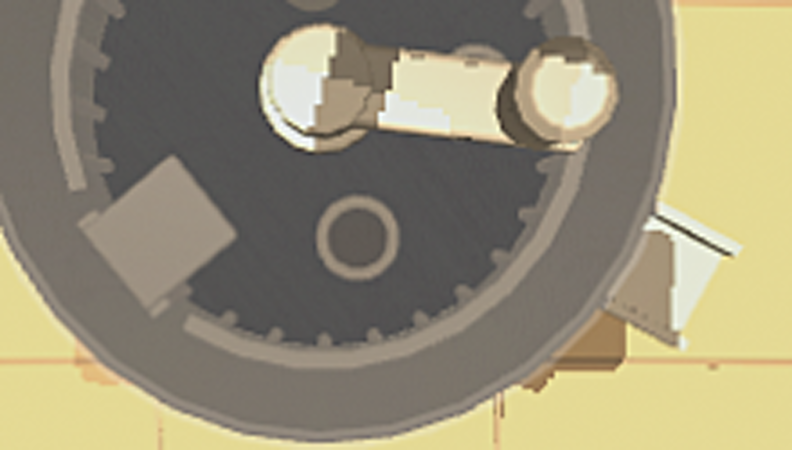

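```bash
cat > g.py <<'E'
from h import *
C=np.array([.548,-.0764]);SP=1.105
def prof(cam,img=None,z=.104):
    im=(env.get_image(cam)[0] if img is None else img)
    g=cv2.GaussianBlur(cv2.cvtColor(im,cv2.COLOR_BGR2GRAY),(3,3),0).astype(np.float32)
    a=np.arange(0,2*np.pi,.02);out=[]
    for r in np.arange(.066,.080,.003):   # ring inside bars, only gate is bright
        uv=proj(cam,np.c_[C[0]+r*np.cos(a),C[1]+r*np.sin(a),0*a+z]).astype(np.float32)
        out.append(cv2.remap(g,uv[:,:1],uv[:,1:],cv2.INTER_LINEAR)[:,0])
    return a,np.mean(out,0)
E
python3 - <<'E'
from g import *
np.set_printoptions(precision=3,suppress=True)
f=lambda u,v,z:(ray("wrist",230+u/3.6,90+v/3.6,z)[:2]-C)
for n,L,z in(("gate",[(172,155),(236,235),(80,222),(155,312),(160,232)],.104),("spout",[(740,248),(684,345),(655,213),(608,298)],.118),("spoutlow",[(740,248),(684,345)],.1)):
    for p in L:
        q=f(*p,z);print(n,p,np.hypot(*q),np.arctan2(q[1],q[0]))
e=f(740,248,.115)-f(684,345,.115);print("edge normal",np.arctan2(e[0],-e[1]),np.linalg.norm(e))
for c in("wrist","top","scene"):
    a,p=prof(c);print(c);print(p[::8].astype(int))
E
```

```text
gate (172, 155) 0.05488333269738733 -1.1984271442879277
gate (236, 235) 0.055444380453517024 -0.562024622376415
gate (80, 222) 0.09381711720323817 -1.1023500935119068
gate (155, 312) 0.09387856728038847 -0.6727790271214217
gate (160, 232) 0.0723425042020826 -0.8842612192149133
spout (740, 248) 0.15081116215405446 1.2323729317919958
spout (684, 345) 0.1501783137316329 0.9848926697712649
spout (655, 213) 0.11899899788436746 1.2387405077265696
spout (608, 298) 0.11881515330760804 0.9693370497539008
spoutlow (740, 248) 0.15627901195874422 1.2415711099296682
spoutlow (684, 345) 0.15528748155699781 0.9927781841860837
edge normal -2.049863169055085 0.03740741113116452
wrist
[ 83  83  82  82  84  83  83  83  88 128 190 104  91  88  91 100  92  92
 105  93  92 105  94  92 103  92  90 100  88  87  93  84  93 148 147 145
  83  83  82  83]
top
[ 72  60  53  46  51  54  59 101 122  70  65  70  53  46  57  67  71  76
  80  84  88  90  94  96  94  91  89  87  86  87  88  89  91  93  92  88
  85  80  77  72]
scene
[ 62  68  78  75  88  82  87  87 150 138  82  86  76  68  68  61  56  53
  51  52  65  78  78  51  52  53  54  55  57  57  57  56  71 107 107 104
  48  57  64  62]
```

Axis (0.548, −0.0764), knob (0.5553, −0.0117) at 1.457 rad, gate −0.884, spout 1.106: the basket needs +1.99 rad modulo a turn. Now over the knob and down.

arm_command(
  series=[3, 1.7, 3, 0, 6, 3.4, 6.5, 0, 9, 5, 10, 0, 10.4, 5.9, 13, 0, 10.4, 5.9, 13, 0, 10.4, 5.9, 15, 0, 10.4, 5.9, 18, 0, 10.4, 5.9, 20, 0, 10.4, 5.9, 20.8, 0, 10.4, 5.9, 20.8, 0, 10.4, 5.9, 20.8, 0],
  jaw=1,
)

```text
t: 5.25
tool_pos: [0.5572, -0.014, 0.1954]
tool_rot: [0.0, 3.139, -0.001]
force: [-0.5, 0.0, 0.5]
opening: 0.0942
grip_force: 0.0
```

arm_command(
  series=[0.2, 0.2, 0.2, 0, 0.2, 0.2, 0.2, 0, 0.2, 0.2, 0.2, 0, 0.2, 0.2, 0.2, 0, 0.2, 0.2, 0.2, 0, 0.2, 0.2, 0.2, 0, 0.2, 0.2, 0.2, 0, 0.2, 0.2, 0.2, 0],
  jaw=0.15,
)

```text
t: 6.05
tool_pos: [0.5538, -0.0115, 0.1914]
tool_rot: [0.0, -3.142, -0.0]
force: [-0.5, 0.3, 0.1]
opening: 0.0336
grip_force: 0.0
```

arm_command(
  series=[0, 0, 0, 0, 0, 0, 0, 0, 0, 0, 0, 0, 0, 0, 0, 0],
  jaw=0.1,
)

```text
t: 6.45
tool_pos: [0.5538, -0.0115, 0.1914]
tool_rot: [0.0, -3.142, 0.0]
force: [0.6, -0.3, -0.2]
opening: 0.025
grip_force: 30.0
```

```bash
cat > circ.py <<'E'
import numpy as np,sys
# args: current crank angle, then list of per-row increments
r=.0650;a0=float(sys.argv[1]);inc=eval(sys.argv[2]);a=a0+np.cumsum(inc)
p=lambda t:np.c_[-np.cos(t),np.sin(t)]*r*100
q=p(a)-p(np.array([a0]))
print(a[-1]);print(", ".join("%.2f, %.2f, 0, 0"%tuple(x) for x in q))
E
python3 circ.py 1.457 "[.03,.06,.1,.14,.18,.22,.26,.29,.32,.34,.34,.34]"
python3 circ.py 4.077 "[.34]*12"
python3 -c "
from h import *
s=env.observe();print(s)"
```

```text
4.077
0.19, 0.02, 0, 0, 0.58, 0.04, 0, 0, 1.23, 0.02, 0, 0, 2.13, -0.11, 0, 0, 3.25, -0.46, 0, 0, 4.49, -1.15, 0, 0, 5.73, -2.30, 0, 0, 6.71, -3.90, 0, 0, 7.21, -5.91, 0, 0, 7.03, -8.10, 0, 0, 6.12, -10.10, 0, 0, 4.60, -11.69, 0, 0
8.157
-1.97, -0.99, 0, 0, -4.15, -1.26, 0, 0, -6.30, -0.79, 0, 0, -8.17, 0.36, 0, 0, -9.54, 2.08, 0, 0, -10.27, 4.16, 0, 0, -10.26, 6.36, 0, 0, -9.52, 8.43, 0, 0, -8.13, 10.13, 0, 0, -6.25, 11.28, 0, 0, -4.10, 11.73, 0, 0, -1.92, 11.44, 0, 0
{'t': 6.45, 'qpos': array([-2.25450999e-01,  5.69800293e-02,  1.83649710e+00, -7.62897258e-05,
        1.24815655e+00, -1.79642284e+00]), 'joint_vel': array([0.00067021, 0.00011231, 0.00084706, 0.00069247, 0.00122887,
       0.00102547]), 'effort': array([ 1.80518534e-01, -3.27258861e+01, -3.03376937e+01,  4.55719989e-02,
        7.85056315e-02, -6.52042600e-04]), 'tool_pos': array([ 0.55378963, -0.01150732,  0.19142812]), 'tool_rot': array([ 3.13691272e-04, -3.14153647e+00,  9.63602672e-05]), 'force': array([ 0.6333322 , -0.29901064, -0.1966252 ]), 'ft_torque': array([-0.03204773,  0.0152256 , -0.02026401]), 'grip_force': 29.999902448616922, 'opening': 0.025027798121981047}
```

```bash
python3 circ.py 1.48 "[.03,.06,.08,.1,.12,.14,.16,.18]"
python3 circ.py 2.35 "[.21,.24,.27,.3,.32,.34,.34,.34,.34,.34,.34,.34]"
```

```text
2.35
0.19, 0.01, 0, 0, 0.58, 0.03, 0, 0, 1.10, 0.01, 0, 0, 1.75, -0.08, 0, 0, 2.51, -0.26, 0, 0, 3.35, -0.59, 0, 0, 4.26, -1.11, 0, 0, 5.16, -1.85, 0, 0
6.069999999999999
0.86, -1.05, 0, 0, 1.56, -2.45, 0, 0, 1.92, -4.16, 0, 0, 1.76, -6.10, 0, 0, 0.98, -8.01, 0, 0, -0.47, -9.67, 0, 0, -2.39, -10.75, 0, 0, -4.55, -11.12, 0, 0, -6.72, -10.76, 0, 0, -8.64, -9.69, 0, 0, -10.10, -8.04, 0, 0, -10.92, -6.00, 0, 0
```

arm_command(
  series=[0.19, 0.01, 0, 0, 0.58, 0.03, 0, 0, 1.1, 0.01, 0, 0, 1.75, -0.08, 0, 0, 2.51, -0.26, 0, 0, 3.35, -0.59, 0, 0, 4.26, -1.11, 0, 0, 5.16, -1.85, 0, 0],
)

```text
t: 7.25
tool_pos: [0.501, -0.03, 0.1914]
tool_rot: [0.001, -3.141, -0.001]
force: [-2.0, 2.1, 0.8]
opening: 0.0253
grip_force: 30.0
```

```bash
python3 - <<'E'
from h import *
s=env.observe();p=s["tool_pos"]-[.548,-.0764,0];print(s["t"],s["tool_pos"],np.hypot(*p[:2]),np.arctan2(p[1],p[0]),s["force"],s["joint_vel"])
E
```

```text
7.25 [ 0.50099576 -0.03002675  0.1914053 ] 0.06602936233444735 2.3629517388256835 [-2.04870664  2.0743618   0.80442904] [-0.20274823 -0.21647453  0.20393336 -0.01532821 -0.00260974 -0.19659274]
```

arm_command(
  series=[0.86, -1.05, 0, 0, 1.56, -2.45, 0, 0, 1.92, -4.16, 0, 0, 1.76, -6.1, 0, 0, 0.98, -8.01, 0, 0, -0.47, -9.67, 0, 0, -2.39, -10.75, 0, 0, -4.55, -11.12, 0, 0, -6.72, -10.76, 0, 0, -8.64, -9.69, 0, 0, -10.1, -8.04, 0, 0, -10.92, -6, 0, 0],
)

```text
t: 8.45
tool_pos: [0.6111, -0.0903, 0.1911]
tool_rot: [-0.001, -3.137, -0.001]
force: [-9.5, 1.3, 2.6]
opening: 0.0251
grip_force: 30.0
```

```bash
python3 circ.py 6.07 "[.34]*12"; python3 circ.py 10.15 "[.34]*12";python3 circ.py 14.23 "[.34]*12"
python3 - <<'E'
from g import *
s=env.observe();p=s["tool_pos"]-[.548,-.0764,0];print(s["t"],s["tool_pos"],np.hypot(*p[:2]),np.arctan2(p[1],p[0])+2*np.pi,s["force"],np.abs(s["joint_vel"]).max())
E
```

```text
10.149999999999999
-0.09, 2.20, 0, 0, 0.55, 4.30, 0, 0, 1.86, 6.07, 0, 0, 3.68, 7.30, 0, 0, 5.81, 7.85, 0, 0, 8.00, 7.66, 0, 0, 10.00, 6.75, 0, 0, 11.59, 5.23, 0, 0, 12.57, 3.26, 0, 0, 12.85, 1.08, 0, 0, 12.38, -1.07, 0, 0, 11.22, -2.94, 0, 0
14.23
-1.72, -1.38, 0, 0, -3.79, -2.10, 0, 0, -5.99, -2.09, 0, 0, -8.06, -1.35, 0, 0, -9.77, 0.04, 0, 0, -10.91, 1.92, 0, 0, -11.36, 4.08, 0, 0, -11.07, 6.25, 0, 0, -10.06, 8.21, 0, 0, -8.47, 9.72, 0, 0, -6.45, 10.61, 0, 0, -4.26, 10.78, 0, 0
18.31
2.12, -0.57, 0, 0, 3.94, -1.82, 0, 0, 5.23, -3.60, 0, 0, 5.85, -5.71, 0, 0, 5.74, -7.90, 0, 0, 4.90, -9.94, 0, 0, 3.43, -11.57, 0, 0, 1.50, -12.62, 0, 0, -0.68, -12.97, 0, 0, -2.84, -12.58, 0, 0, -4.75, -11.48, 0, 0, -6.18, -9.81, 0, 0
8.45 [ 0.61114397 -0.09026359  0.19106002] 0.0646479728827493 6.067059229211772 [-9.48416595  1.26005151  2.60227354] 0.36555492545368823
```

arm_command(
  series=[-0.09, 2.2, 0, 0, 0.55, 4.3, 0, 0, 1.86, 6.07, 0, 0, 3.68, 7.3, 0, 0, 5.81, 7.85, 0, 0, 8.0, 7.66, 0, 0, 10.0, 6.75, 0, 0, 11.59, 5.23, 0, 0, 12.57, 3.26, 0, 0, 12.85, 1.08, 0, 0, 12.38, -1.07, 0, 0, 11.22, -2.94, 0, 0],
)

```text
t: 9.65
tool_pos: [0.4993, -0.1214, 0.1914]
tool_rot: [0.002, 3.141, -0.001]
force: [5.0, 4.7, -3.5]
opening: 0.0253
grip_force: 30.0
```

arm_command(
  series=[-1.72, -1.38, 0, 0, -3.79, -2.1, 0, 0, -5.99, -2.09, 0, 0, -8.06, -1.35, 0, 0, -9.77, 0.04, 0, 0, -10.91, 1.92, 0, 0, -11.36, 4.08, 0, 0, -11.07, 6.25, 0, 0, -10.06, 8.21, 0, 0, -8.47, 9.72, 0, 0, -6.45, 10.61, 0, 0, -4.26, 10.78, 0, 0],
)

```text
t: 10.85
tool_pos: [0.5419, -0.0113, 0.1914]
tool_rot: [-0.001, 3.14, 0.001]
force: [0.2, -0.4, -0.8]
opening: 0.0255
grip_force: 30.0
```

```bash
python3 - <<'E'
from g import *
np.set_printoptions(precision=3,suppress=True)
s=env.observe();p=s["tool_pos"]-[.548,-.0764,0];print(s["t"],s["tool_pos"],np.hypot(*p[:2]),np.arctan2(p[1],p[0]),s["force"],np.abs(s["joint_vel"]).max())
im={}
im=env.get_image("scene")[0];cv2.imwrite("pics/s_a.png",im);a,p=prof("scene",im);print(env.observe()["t"])
print(p[::6].astype(int))
for r in env.recognise("scene","gate"):print(r["conf"],world("scene",r["point"]))
cv2.imwrite("pics/s_ac.png",cv2.resize(im[240:400,250:410],(600,600),interpolation=cv2.INTER_CUBIC))
E
```

```text
10.85 [ 0.542 -0.011  0.191] 0.0653742378197162 1.6635527756923598 [ 0.156 -0.373 -0.782] 0.55009384732956
10.9
[56 61 65 64 32 43 41 40 38 38 36 34 34 32 38 67 56 59 51 53 48 48 46 53
 54 59 62 59 44 42 44 44 47 46 47 49 49 49 50 51 94 95 95 96 61 45 44 44
 46 46 51 53 60]
0.57 [ 0.545 -0.08   0.162]
```

View pics/s_ac.png

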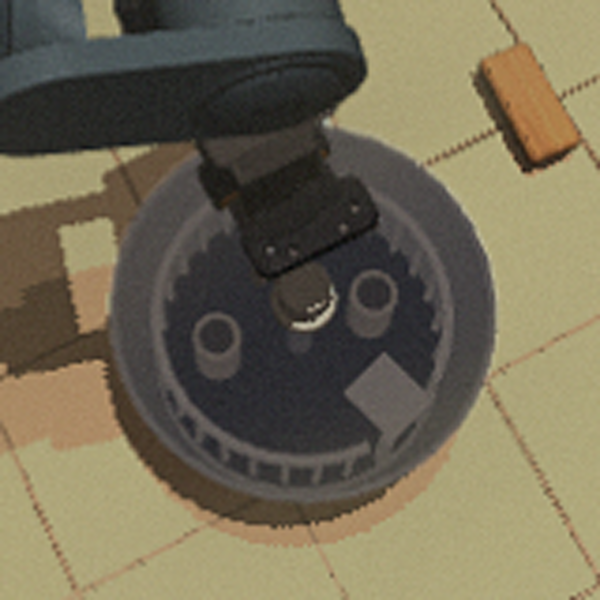

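The gate shows at crop (388,395), at about 5.0 rad; the scene camera tracks it well.

arm_command(
  series=[2.12, -0.57, 0, 0, 3.94, -1.82, 0, 0, 5.23, -3.6, 0, 0, 5.85, -5.71, 0, 0, 5.74, -7.9, 0, 0, 4.9, -9.94, 0, 0, 3.43, -11.57, 0, 0, 1.5, -12.62, 0, 0, -0.68, -12.97, 0, 0, -2.84, -12.58, 0, 0, -4.75, -11.48, 0, 0, -6.18, -9.81, 0, 0],
)

```text
t: 12.15
tool_pos: [0.6039, -0.1094, 0.1909]
tool_rot: [-0.001, -3.137, -0.005]
force: [-10.9, 6.8, 5.4]
opening: 0.0251
grip_force: 30.0
```

```bash
cat >> g.py <<'E'
def gate(cam="scene",img=None):
    t=env.observe()["t"];a,p=prof(cam,img);n=len(a);w=int(.24/.02);k=np.zeros(n);d=(np.arange(n)+n//2)%n-n//2
    # even-ness matched filter: box minus flanks, clipped brightness
    k[abs(d)<=w]=1/(2*w+1);f=(abs(d)>w)&(abs(d)<=2*w);k[f]=-1/f.sum()
    s=np.real(np.fft.ifft(np.fft.fft(np.clip(p,0,110))*np.conj(np.fft.fft(k))))
    i=s.argmax();j=(np.arange(i-2*w,i+2*w+1))%n;q=p[j];lo,hi=np.percentile(q,20),np.percentile(q,80)
    m=np.nonzero(q>(lo+hi)/2)[0];c=a[i]+(np.mean([m[0],m[-1]])-2*w)*.02
    return t,(c+np.pi)%(2*np.pi)-np.pi,s[i],(len(m)*.02),p[j][::4].astype(int)
# crank log: (t_start, angle) per row
def sim(log,J=.0105,b=.003,f=.003,h=.009,th=0.,w=0.,dt=.001):
    "log: list of (duration, crank speed); returns arrays t, th, w"
    T=[0];A=[th];W=[w]
    for D,wc in log:
        for _ in range(int(round(D/dt))):
            tq=h*(wc-w)-b*w
            if w<=0 and abs(h*wc)<f: w=0
            else: w=max(0,w+dt*(tq-f)/J)
            th+=w*dt;T.append(T[-1]+dt);A.append(th);W.append(w)
    return np.array(T),np.array(A),np.array(W)
E
python3 circ.py 18.31 "[.34]*12"; python3 circ.py 22.39 "[.34]*12"
python3 - <<'E'
from g import *
np.set_printoptions(precision=3,suppress=True)
print(gate(img=cv2.imread("pics/s_a.png")),gate(img=cv2.imread("pics/scene0.png")))
print(gate())
inc=[.03,.06,.08,.1,.12,.14,.16,.18]+[.21,.24,.27,.3,.32,.34,.34,.34,.34,.34,.34,.34]+[.34]*24
log=[(.1,x*10) for x in inc]+[(.05,0)]+[(.1,3.4)]*12
for J in(.0075,.009,.0105,.0125,.0147):
    T,A,W=sim(log,J,th=-.884);T+=6.45
    print(J,[ (x,round((np.interp(x,T,A)+np.pi)%(2*np.pi)-np.pi,3),round(np.interp(x,T,W),2)) for x in(10.85,12.1)],T[np.argmax(W>1.885)])
E
```

```text
22.389999999999997
-0.79, 2.05, 0, 0, -0.86, 4.25, 0, 0, -0.19, 6.34, 0, 0, 1.14, 8.09, 0, 0, 2.98, 9.30, 0, 0, 5.12, 9.82, 0, 0, 7.31, 9.60, 0, 0, 9.30, 8.67, 0, 0, 10.86, 7.12, 0, 0, 11.82, 5.14, 0, 0, 12.07, 2.96, 0, 0, 11.57, 0.82, 0, 0
26.47
-1.18, -1.85, 0, 0, -2.92, -3.20, 0, 0, -5.01, -3.90, 0, 0, -7.20, -3.86, 0, 0, -9.26, -3.09, 0, 0, -10.95, -1.68, 0, 0, -12.07, 0.22, 0, 0, -12.49, 2.38, 0, 0, -12.17, 4.55, 0, 0, -11.14, 6.50, 0, 0, -9.52, 7.98, 0, 0, -7.49, 8.85, 0, 0
(12.15, np.float64(-1.2731853071795864), np.float64(43.05383072685611), 0.52, array([49, 50, 51, 77, 96, 95, 96, 96, 96, 84, 48, 45, 45])) (12.15, np.float64(-0.8931853071795857), np.float64(36.18243035759158), 0.52, array([41, 41, 41, 71, 80, 80, 80, 79, 80, 63, 36, 38, 44]))
(12.15, np.float64(-2.253185307179586), np.float64(22.136327310581333), 0.4, array([44, 46, 46, 50, 66, 76, 77, 81, 74, 53, 51, 51, 52]))
0.0075 [(10.85, np.float64(-0.133), np.float64(2.29)), (12.1, np.float64(2.629), np.float64(2.27))] 8.340999999999903
0.009 [(10.85, np.float64(-0.411), np.float64(2.28)), (12.1, np.float64(2.35), np.float64(2.26))] 8.539999999999882
0.0105 [(10.85, np.float64(-0.68), np.float64(2.26)), (12.1, np.float64(2.074), np.float64(2.26))] 8.741999999999859
0.0125 [(10.85, np.float64(-1.022), np.float64(2.23)), (12.1, np.float64(1.713), np.float64(2.24))] 9.015999999999828
0.0147 [(10.85, np.float64(-1.372), np.float64(2.18)), (12.1, np.float64(1.329), np.float64(2.22))] 9.320999999999795
```

arm_command(
  series=[-0.79, 2.05, 0, 0, -0.86, 4.25, 0, 0, -0.19, 6.34, 0, 0, 1.14, 8.09, 0, 0, 2.98, 9.3, 0, 0, 5.12, 9.82, 0, 0, 7.31, 9.6, 0, 0, 9.3, 8.67, 0, 0, 10.86, 7.12, 0, 0, 11.82, 5.14, 0, 0, 12.07, 2.96, 0, 0, 11.57, 0.82, 0, 0],
)

```text
t: 13.4
tool_pos: [0.4875, -0.1036, 0.1915]
tool_rot: [-0.001, -3.14, 0.002]
force: [2.6, 1.1, -3.3]
opening: 0.0251
grip_force: 30.0
```

```bash
python3 circ.py 26.47 "[.34]*12"; python3 circ.py 30.55 "[.34]*12"
python3 - <<'E'
from g import *
np.set_printoptions(precision=3,suppress=True)
im=env.get_image("scene")[0];cv2.imwrite("pics/s_b.png",im)
print(gate(img=im),env.observe()["t"])
inc=[.03,.06,.08,.1,.12,.14,.16,.18]+[.21,.24,.27,.3,.32,.34,.34,.34,.34,.34,.34,.34]+[.34]*24
log=[(.1,x*10) for x in inc]+[(.05,0)]+[(.1,3.4)]*12+[(.05,0)]+[(.1,3.4)]*12
for J in(.0105,.0125,.014,.0147):
    T,A,W=sim(log,J,th=-.884);T+=6.45
    print(J,[ (x,round((np.interp(x,T,A)+np.pi)%(2*np.pi)-np.pi,3),round(np.interp(x,T,W),2)) for x in(10.85,12.1,12.15,13.4)],T[-1])
E
```

```text
30.549999999999997
2.19, 0.14, 0, 0, 4.31, -0.46, 0, 0, 6.11, -1.73, 0, 0, 7.37, -3.53, 0, 0, 7.97, -5.65, 0, 0, 7.82, -7.84, 0, 0, 6.96, -9.86, 0, 0, 5.46, -11.48, 0, 0, 3.52, -12.50, 0, 0, 1.34, -12.82, 0, 0, -0.82, -12.40, 0, 0, -2.71, -11.27, 0, 0
34.63
-1.41, 1.69, 0, 0, -2.18, 3.75, 0, 0, -2.21, 5.95, 0, 0, -1.51, 8.03, 0, 0, -0.16, 9.77, 0, 0, 1.70, 10.95, 0, 0, 3.84, 11.44, 0, 0, 6.03, 11.19, 0, 0, 8.01, 10.23, 0, 0, 9.55, 8.66, 0, 0, 10.48, 6.67, 0, 0, 10.69, 4.48, 0, 0
(13.45, np.float64(2.3), np.float64(20.676630460224416), 0.74, array([89, 85, 82, 81, 75, 79, 85, 84, 84, 61, 30, 30, 39])) 13.45
0.0105 [(10.85, np.float64(-0.68), np.float64(2.26)), (12.1, np.float64(2.074), np.float64(2.26)), (12.15, np.float64(2.183), np.float64(2.12)), (13.4, np.float64(-1.46), np.float64(2.25))] 13.35000000000064
0.0125 [(10.85, np.float64(-1.022), np.float64(2.23)), (12.1, np.float64(1.713), np.float64(2.24)), (12.15, np.float64(1.822), np.float64(2.12)), (13.4, np.float64(-1.826), np.float64(2.24))] 13.35000000000064
0.014 [(10.85, np.float64(-1.263), np.float64(2.2)), (12.1, np.float64(1.45), np.float64(2.23)), (12.15, np.float64(1.559), np.float64(2.12)), (13.4, np.float64(-2.098), np.float64(2.24))] 13.35000000000064
0.0147 [(10.85, np.float64(-1.372), np.float64(2.18)), (12.1, np.float64(1.329), np.float64(2.22)), (12.15, np.float64(1.438), np.float64(2.12)), (13.4, np.float64(-2.223), np.float64(2.23))] 13.35000000000064
```

```bash
python3 - <<'E'
import cv2
im=cv2.imread("pics/s_b.png");cv2.imwrite("pics/s_bc.png",cv2.resize(im[240:400,250:410],(600,600),interpolation=cv2.INTER_CUBIC))
E
```

```text
(no output)
```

View pics/s_bc.png

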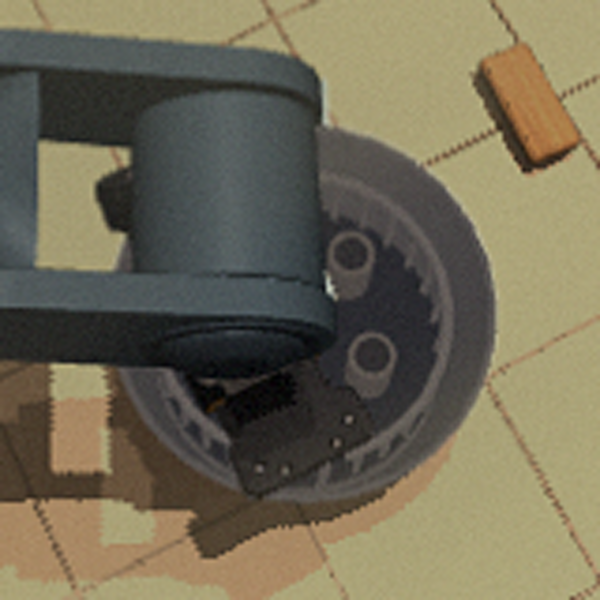

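The forearm hides the gate here (only the rollers show at about (350,255) and (372,362)). I'll keep cranking and look again when the crank is at the far left.

arm_command(
  series=[-1.18, -1.85, 0, 0, -2.92, -3.2, 0, 0, -5.01, -3.9, 0, 0, -7.2, -3.86, 0, 0, -9.26, -3.09, 0, 0, -10.95, -1.68, 0, 0, -12.07, 0.22, 0, 0, -12.49, 2.38, 0, 0, -12.17, 4.55, 0, 0, -11.14, 6.5, 0, 0, -9.52, 7.98, 0, 0, -7.49, 8.85, 0, 0],
)

```text
t: 14.65
tool_pos: [0.5634, -0.0131, 0.1914]
tool_rot: [-0.001, 3.141, -0.002]
force: [-1.6, -4.6, -0.8]
opening: 0.0255
grip_force: 30.0
```

arm_command(
  series=[2.19, 0.14, 0, 0, 4.31, -0.46, 0, 0, 6.11, -1.73, 0, 0, 7.37, -3.53, 0, 0, 7.97, -5.65, 0, 0, 7.82, -7.84, 0, 0, 6.96, -9.86, 0, 0, 5.46, -11.48, 0, 0, 3.52, -12.5, 0, 0, 1.34, -12.82, 0, 0, -0.82, -12.4, 0, 0, -2.71, -11.27, 0, 0],
)

```text
t: 15.85
tool_pos: [0.5908, -0.1251, 0.191]
tool_rot: [-0.002, -3.139, -0.006]
force: [-6.9, 8.2, 3.6]
opening: 0.0252
grip_force: 30.0
```

arm_command(
  series=[-1.41, 1.69, 0, 0, -2.18, 3.75, 0, 0, -2.21, 5.95, 0, 0, -1.51, 8.03, 0, 0, -0.16, 9.77, 0, 0, 1.7, 10.95, 0, 0, 3.84, 11.44, 0, 0],
)

```text
t: 16.55
tool_pos: [0.5521, -0.0112, 0.1914]
tool_rot: [-0.001, 3.141, -0.001]
force: [-0.3, -4.0, -1.6]
opening: 0.0252
grip_force: 30.0
```

```bash
cat > log.py <<'E'
from g import *
inc=[.03,.06,.08,.1,.12,.14,.16,.18]+[.21,.24,.27,.3,.32,.34,.34,.34,.34,.34,.34,.34]+[.34]*24
LOG=[(.1,x*10) for x in inc]+[(.1,0)]+[(.1,3.4)]*12+[(.05,0)]+[(.1,3.4)]*12+[(.05,0)]+[(.1,3.4)]*31
wr=lambda x:(x+np.pi)%(2*np.pi)-np.pi
E
python3 - <<'E'
from log import *
np.set_printoptions(precision=3,suppress=True)
im=env.get_image("scene")[0];cv2.imwrite("pics/s_c.png",im)
s=env.observe();p=s["tool_pos"];print(s["t"],np.arctan2(p[1]+.0764,p[0]-.548),s["force"])
print(gate(img=im))
for J in(.009,.0105,.0125,.014,.0147):
    T,A,W=sim(LOG,J,th=-.884);T+=6.45
    print(J,[ (x,round(wr(np.interp(x,T,A)),3),round(np.interp(x,T,W),2)) for x in(10.85,T[-1])],T[-1],T[np.argmax(W>1.885)])
E
```

```text
16.6 1.5464539706473537 [0.658 0.23  2.747]
(16.6, np.float64(-1.3531853071795865), np.float64(43.49147687935272), 0.52, array([49, 49, 52, 83, 97, 96, 96, 96, 95, 77, 46, 45, 45]))
0.009 [(10.85, np.float64(-0.411), np.float64(2.28)), (np.float64(16.54999999999984), np.float64(-0.389), np.float64(2.3))] 16.54999999999984 8.539999999999882
0.0105 [(10.85, np.float64(-0.68), np.float64(2.26)), (np.float64(16.54999999999984), np.float64(-0.674), np.float64(2.29))] 16.54999999999984 8.741999999999859
0.0125 [(10.85, np.float64(-1.022), np.float64(2.23)), (np.float64(16.54999999999984), np.float64(-1.052), np.float64(2.29))] 16.54999999999984 9.015999999999828
0.014 [(10.85, np.float64(-1.263), np.float64(2.2)), (np.float64(16.54999999999984), np.float64(-1.335), np.float64(2.29))] 16.54999999999984 9.223999999999805
0.0147 [(10.85, np.float64(-1.372), np.float64(2.18)), (np.float64(16.54999999999984), np.float64(-1.466), np.float64(2.29))] 16.54999999999984 9.320999999999795
```

J ≈ 0.0141 explains both sightings, so the basket has been above 18 rpm since about 9.3 s, at about 21.5 rpm. Now I plan the stop.

```bash
python3 - <<'E'
from log import *
T0,A0,W0=sim(LOG+[(.05,0)],.0141,th=-.884);th0=wr(A0[-51])*0-1.353+(A0[-1]-A0[-51]);w0=W0[-1];print(th0,w0)
best=[]
for M in range(1,26):
  for L in(4,6,8,10):
    for v in(0,.6,.9,1.2):
      for S in ((0,) if v==0 else (4,8,12,16,20)):
        inc=[.34]*M+[.34+(v*.1-.34)*(i+1)/L for i in range(L)]+[v*.1]*S
        c=1.514+sum(inc)
        dc=wr(c-(-.35))
        if abs(dc)>.35: continue
        T,A,W=sim([(.1,10*x) for x in inc]+[(3.5,0)],.0141,th=th0,w=w0,dt=.005)
        e=wr(A[-1]-(1.106-.35))
        if abs(e)<.12: best.append((len(inc),abs(e)+.3*abs(dc),M,L,v,S,round(e,3),round(dc,3),round(T[np.argmax(W<.001)],2)))
for b in sorted(best,key=lambda b:b[0]*.02+b[1])[:10]:print(b)
E
```

```text
-1.2413550135378044 2.181459512081067
```

```bash
python3 - <<'E'
from log import *
th0,w0=-1.2414,2.181
best=[]
for M in range(8,30):
  for L in(3,5,7,9,12):
   for cr in(.31,.33,.34,.35,.36):
        inc=[cr]*M+[cr*(1-(i+1)/(L+1)) for i in range(L)]
        c=1.514+sum(inc);dc=wr(c+.35)
        if abs(dc)>.35: continue
        T,A,W=sim([(.1,10*x) for x in inc]+[(4,0)],.0141,th=th0,w=w0,dt=.005)
        e=wr(A[-1]-(1.106-.4))
        if abs(e)<.4: best.append((abs(e)+.3*abs(dc),M,L,cr,round(e,3),round(dc,3),round(T[W>0][-1],2)))
for b in sorted(best)[:8]:print(b)
E
python3 - <<'E'
from log import *
for M,L in((8,5),(10,5),(26,5),(28,6),(29,6)):
    inc=[.34]*M+[.34*(1-(i+1)/(L+1)) for i in range(L)]
    T,A,W=sim([(.1,10*x) for x in inc]+[(4,0)],.0141,th=-1.2414,w=2.181,dt=.005)
    print(M,1.514+sum(inc),wr(1.514+sum(inc)),A[-1],wr(A[-1]-1.106),T[W>0][-1],W[-1])
E
```

```text
8 5.0840000000000005 -1.1991853071795866 3.0470996923266926 1.9410996923266923 3.759999999999942 0.0
10 5.764 -0.5191853071795869 3.5062174594162423 2.4002174594162424 3.9649999999999377 0.0
26 11.204 -1.3623706143591718 7.182712085446838 -0.2064732217327485 5.579999999999903 0.0
28 12.054 -0.5123706143591722 7.756329963617164 0.36714465643757777 5.834999999999898 0.0
29 12.394 -0.17237061435917234 7.986251450444369 0.597066143264783 5.934999999999896 0.0
```

```bash
python3 circ.py 32.93 "[.34]*12"; python3 circ.py 37.01 "[.34]*12"; python3 circ.py 41.09 "[.34,.283,.227,.17,.113,.057,0,0,0,0,0,0]"
```

```text
37.01
2.19, -0.25, 0, 0, 4.16, -1.21, 0, 0, 5.71, -2.78, 0, 0, 6.64, -4.77, 0, 0, 6.85, -6.96, 0, 0, 6.32, -9.10, 0, 0, 5.11, -10.93, 0, 0, 3.36, -12.26, 0, 0, 1.26, -12.93, 0, 0, -0.93, -12.86, 0, 0, -2.98, -12.06, 0, 0, -4.65, -10.62, 0, 0
41.089999999999996
-1.09, 1.91, 0, 0, -1.48, 4.07, 0, 0, -1.13, 6.24, 0, 0, -0.07, 8.17, 0, 0, 1.56, 9.64, 0, 0, 3.60, 10.48, 0, 0, 5.80, 10.59, 0, 0, 7.90, 9.96, 0, 0, 9.68, 8.66, 0, 0, 10.92, 6.85, 0, 0, 11.49, 4.72, 0, 0, 11.32, 2.53, 0, 0
42.28
-0.90, -2.01, 0, 0, -2.12, -3.37, 0, 0, -3.35, -4.19, 0, 0, -4.37, -4.60, 0, 0, -5.08, -4.78, 0, 0, -5.45, -4.84, 0, 0, -5.45, -4.84, 0, 0, -5.45, -4.84, 0, 0, -5.45, -4.84, 0, 0, -5.45, -4.84, 0, 0, -5.45, -4.84, 0, 0, -5.45, -4.84, 0, 0
```

arm_command(
  series=[2.19, -0.25, 0, 0, 4.16, -1.21, 0, 0, 5.71, -2.78, 0, 0, 6.64, -4.77, 0, 0, 6.85, -6.96, 0, 0, 6.32, -9.1, 0, 0, 5.11, -10.93, 0, 0, 3.36, -12.26, 0, 0, 1.26, -12.93, 0, 0, -0.93, -12.86, 0, 0, -2.98, -12.06, 0, 0, -4.65, -10.62, 0, 0],
)

```text
t: 17.8
tool_pos: [0.5987, -0.1168, 0.191]
tool_rot: [-0.002, -3.138, -0.006]
force: [-8.3, 7.0, 3.7]
opening: 0.025
grip_force: 30.0
```

arm_command(
  series=[-1.09, 1.91, 0, 0, -1.48, 4.07, 0, 0, -1.13, 6.24, 0, 0, -0.07, 8.17, 0, 0, 1.56, 9.64, 0, 0, 3.6, 10.48, 0, 0, 5.8, 10.59, 0, 0, 7.9, 9.96, 0, 0, 9.68, 8.66, 0, 0, 10.92, 6.85, 0, 0, 11.49, 4.72, 0, 0, 11.32, 2.53, 0, 0],
)

```text
t: 19.0
tool_pos: [0.4839, -0.0934, 0.1915]
tool_rot: [0.0, -3.139, 0.001]
force: [0.2, -0.3, -2.1]
opening: 0.0254
grip_force: 30.0
```

arm_command(
  series=[-0.9, -2.01, 0, 0, -2.12, -3.37, 0, 0, -3.35, -4.19, 0, 0, -4.37, -4.6, 0, 0, -5.08, -4.78, 0, 0, -5.45, -4.84, 0, 0, -5.45, -4.84, 0, 0, -5.45, -4.84, 0, 0, -5.45, -4.84, 0, 0, -5.45, -4.84, 0, 0, -5.45, -4.84, 0, 0, -5.45, -4.84, 0, 0],
)

```text
t: 20.2
tool_pos: [0.5392, -0.1406, 0.1915]
tool_rot: [-0.0, 3.142, -0.0]
force: [-0.1, -1.2, -1.1]
opening: 0.0252
grip_force: 30.0
```

arm_command(
  series=[0, 0, 0, 0, 0, 0, 0, 0, 0, 0, 0, 0, 0, 0, 0, 0, 0, 0, 0, 0, 0, 0, 0, 0, 0, 0, 0, 0, 0, 0, 0, 0, 0, 0, 0, 0, 0, 0, 0, 0, 0, 0, 0, 0, 0, 0, 0, 0],
)

```text
t: 21.4
tool_pos: [0.5393, -0.1406, 0.1915]
tool_rot: [-0.0, 3.142, -0.0]
force: [0.1, -2.4, -0.8]
opening: 0.0249
grip_force: 30.0
```

arm_command(
  series=[0, 0, 0, 0, 0, 0, 0, 0, 0, 0, 0, 0, 0, 0, 0, 0, 0, 0, 0, 0],
)

```text
t: 21.9
tool_pos: [0.5394, -0.1406, 0.1915]
tool_rot: [-0.0, 3.142, -0.0]
force: [0.1, -1.5, -0.6]
opening: 0.0253
grip_force: 30.0
```

```bash
python3 - <<'E'
from log import *
np.set_printoptions(precision=3,suppress=True)
s=env.observe();p=s["tool_pos"];print(s["t"],np.arctan2(p[1]+.0764,p[0]-.548),s["force"])
I={}
for c in("scene","top","wrist"):
    I[c]=env.get_image(c)[0];cv2.imwrite(f"pics/{c}_d.png",I[c]);print(c,gate(c,I[c]),proj(c,[[.6,-.02,.104]]))
f=lambda x:cv2.resize(x,(400,400),interpolation=cv2.INTER_CUBIC)
cv2.imwrite("pics/d.png",np.hstack([f(I["scene"][240:400,250:410]),cv2.resize(I["wrist"],(400,400))]))
E
```

```text
21.9 -1.7046339436600655 [ 0.094 -1.537 -0.566]
scene (21.95, np.float64(2.42), np.float64(31.561617933163035), 0.74, array([61, 72, 84, 87, 82, 81, 86, 87, 87, 70, 27, 24, 24])) [[338.953 292.945]]
top (22.0, np.float64(0.71), np.float64(33.108614254675025), 0.52, array([56, 56, 61, 81, 93, 94, 94, 94, 93, 77, 56, 53, 53])) [[363.301 251.031]]
wrist (22.05, np.float64(1.2200000000000006), np.float64(40.07578862531118), 0.74, array([ 28,  28,  28, 126, 147, 129, 128, 130, 129, 126, 128, 130, 125])) [[478.986 328.058]]
```

View pics/d.png

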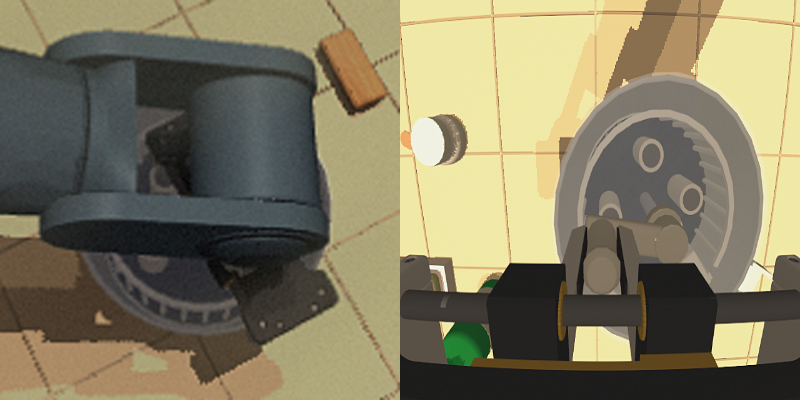

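The scene camera's view is blocked by the arm, and so is the wrist camera's (gripper over the gate). The top camera sees the gate cleanly at 0.71 rad, as predicted. Check its bias and plan the nudge.

```bash
python3 - <<'E'
from log import *
im=cv2.imread("pics/top0.png");print("top0",gate("top",im)[1:4],"now",gate("top")[:4])
for inc in([.1,.2]+[.2]*k+[.1,0.05] for k in (1,2,3)):
  for J,fr in((.0141,.003),(.0141,.002),(.0141,.004)):
    T,A,W=sim([(.1,10*x) for x in inc]+[(3,0)],J,f=fr);print(len(inc),sum(inc),J,fr,A[-1],W.max(),T[W>0][-1])
E
python3 circ.py 42.28 "[.1,.2,.2,.2,.1,.05,0,0,0,0,0,0]";python3 circ.py 42.28 "[.1,.2,.2,.2,.2,.1,.05,0,0,0,0,0]"
```

```text
top0 (np.float64(1.2300000000000004), np.float64(32.67947048490045), 0.36) now (22.05, np.float64(0.71), np.float64(33.09911833102877), 0.52)
5 0.65 0.0141 0.003 0.1638384447864001 0.25216501547221004 1.2939999999999683
5 0.65 0.0141 0.002 0.2153219118677177 0.2762179829211837 1.632999999999931
5 0.65 0.0141 0.004 0.12747409259053757 0.22811204802323667 1.0799999999999919
6 0.8500000000000001 0.0141 0.003 0.24965576554927793 0.3286108037165453 1.55099999999994
6 0.8500000000000001 0.0141 0.002 0.31780650536916255 0.35750215777681466 1.9179999999998996
6 0.8500000000000001 0.0141 0.004 0.19963469438768994 0.29971944965627717 1.3129999999999662
7 1.05 0.0141 0.003 0.342765025605398 0.3988171858301426 1.777999999999915
7 1.05 0.0141 0.002 0.42654094956695615 0.4321520236590687 2.1649999999998726
7 1.05 0.0141 0.004 0.27945507087607774 0.36548234800121715 1.523999999999943
43.13
-0.65, -0.05, 0, 0, -1.94, 0.04, 0, 0, -3.19, 0.38, 0, 0, -4.35, 0.97, 0, 0, -4.88, 1.34, 0, 0, -5.13, 1.55, 0, 0, -5.13, 1.55, 0, 0, -5.13, 1.55, 0, 0, -5.13, 1.55, 0, 0, -5.13, 1.55, 0, 0, -5.13, 1.55, 0, 0, -5.13, 1.55, 0, 0
43.33
-0.65, -0.05, 0, 0, -1.94, 0.04, 0, 0, -3.19, 0.38, 0, 0, -4.35, 0.97, 0, 0, -5.37, 1.77, 0, 0, -5.81, 2.25, 0, 0, -6.02, 2.50, 0, 0, -6.02, 2.50, 0, 0, -6.02, 2.50, 0, 0, -6.02, 2.50, 0, 0, -6.02, 2.50, 0, 0, -6.02, 2.50, 0, 0
```

arm_command(
  series=[-0.65, -0.05, 0, 0, -1.94, 0.04, 0, 0, -3.19, 0.38, 0, 0, -4.35, 0.97, 0, 0, -4.88, 1.34, 0, 0, -5.13, 1.55, 0, 0, -5.13, 1.55, 0, 0, -5.13, 1.55, 0, 0, -5.13, 1.55, 0, 0, -5.13, 1.55, 0, 0, -5.13, 1.55, 0, 0, -5.13, 1.55, 0, 0],
)

```text
t: 23.3
tool_pos: [0.5903, -0.1249, 0.1913]
tool_rot: [0.0, -3.141, -0.001]
force: [-3.7, 3.9, 1.4]
opening: 0.0253
grip_force: 30.0
```

arm_command(
  series=[0, 0, 0, 0, 0, 0, 0, 0, 0, 0, 0, 0, 0, 0, 0, 0, 0, 0, 0, 0, 0, 0, 0, 0, 0, 0, 0, 0],
)

```text
t: 24.0
tool_pos: [0.5904, -0.1249, 0.1913]
tool_rot: [0.0, -3.141, -0.001]
force: [-4.5, 4.1, 2.1]
opening: 0.0251
grip_force: 30.0
```

```bash
python3 - <<'E'
from log import *
im=env.get_image("top")[0];cv2.imwrite("pics/top_e.png",im)
print(gate("top",im));w=env.get_image("wrist")[0];cv2.imwrite("pics/wrist_e.png",w);print(gate("top")[:4],gate("wrist",w))
m=cv2.imread("pics/top0.png")
# top bias: gate with window near -0.9 in the initial picture, spout by bright blob
a,p=prof("top",m);print([int(x) for x in p[240:300:2]],a[240])
for n,i in(("top0",m),("e",im)):
    hsv=cv2.cvtColor(i,cv2.COLOR_BGR2HSV);g=i.min(2);b=(g[235:262,328:352]>(120 if n=="top0" else 120)).astype(np.uint8)
    k,l,st,ce=cv2.connectedComponentsWithStats(b);j=1+st[1:,4].argmax();c=ce[j]+[328,235];q=ray("top",*c,.105)[:2]-C;print(n,st[j],c,np.hypot(*q),np.arctan2(q[1],q[0]))
E
```

```text
(24.05, np.float64(0.9699999999999998), np.float64(33.88853747393805), 0.52, array([55, 54, 57, 77, 92, 94, 94, 94, 94, 81, 59, 53, 53]))
(24.1, np.float64(0.9699999999999998), np.float64(33.91168052240648), 0.52) (24.15, np.float64(0.18000000000000016), np.float64(14.198750719716054), 0.62, array([ 70,  58,  90,  90, 101, 134, 133, 131, 132, 133, 131, 131, 133]))
[57, 59, 58, 57, 56, 57, 58, 65, 74, 82, 87, 87, 88, 88, 88, 88, 88, 88, 87, 86, 80, 72, 64, 60, 58, 58, 59, 60, 60, 58] 4.8
top0 [  3   7  16  14 133] [338.60902256 248.46616541] 0.1336482367120871 1.1329293007372088
e [  3   6  16  16 149] [338.46979866 248.28187919] 0.1341902193598732 1.130897987865702
```

```bash
python3 - <<'E'
from log import *
for inc in([.1,.2,.2,.05],[.1,.2,.2,.08],[.1,.2,.2,.1],[.1,.2,.2,.1,.05]):
    T,A,W=sim([(.1,10*x) for x in inc]+[(3,0)],.0141);print(inc,A[-1],T[W>0][-1])
E
python3 circ.py 43.13 "[.1,.2,.2,.08]+[0]*8"
```

```text
[0.1, 0.2, 0.2, 0.05] 0.12617113180950365 1.1449999999999847
[0.1, 0.2, 0.2, 0.08] 0.13745332534757776 1.1899999999999797
[0.1, 0.2, 0.2, 0.1] 0.14520602626600146 1.2189999999999765
[0.1, 0.2, 0.2, 0.1, 0.05] 0.1638384447864001 1.2939999999999683
43.71
-0.47, 0.45, 0, 0, -1.25, 1.48, 0, 0, -1.82, 2.65, 0, 0, -1.98, 3.15, 0, 0, -1.98, 3.15, 0, 0, -1.98, 3.15, 0, 0, -1.98, 3.15, 0, 0, -1.98, 3.15, 0, 0, -1.98, 3.15, 0, 0, -1.98, 3.15, 0, 0, -1.98, 3.15, 0, 0, -1.98, 3.15, 0, 0
```

arm_command(
  series=[-0.47, 0.45, 0, 0, -1.25, 1.48, 0, 0, -1.82, 2.65, 0, 0, -1.93, 3.0, 0, 0, -1.93, 3.0, 0, 0, -1.93, 3.0, 0, 0, -1.93, 3.0, 0, 0, -1.93, 3.0, 0, 0, -1.93, 3.0, 0, 0, -1.93, 3.0, 0, 0, -1.93, 3.0, 0, 0, -1.93, 3.0, 0, 0],
)

```text
t: 25.35
tool_pos: [0.6093, -0.0955, 0.1912]
tool_rot: [0.0, -3.14, 0.001]
force: [-4.8, 2.1, 1.2]
opening: 0.0254
grip_force: 30.0
```

```bash
python3 - <<'E'
from log import *
s=env.observe();print(s["t"],s["force"],s["tool_pos"])
for i in range(2):
    im=env.get_image("top")[0];cv2.imwrite("pics/top_f.png",im);print(gate("top",im))
w=env.get_image("wrist")[0];cv2.imwrite("pics/wrist_f.png",w);print(gate("wrist",w))
u,v=proj("wrist",[[.586,0.,.11]])[0];print(u,v)
E
```

```text
25.35 [-4.77330876  2.12420504  1.18946286] [ 0.60928611 -0.09548407  0.19121857]
(25.4, np.float64(1.0899999999999999), np.float64(35.71219658113542), 0.52, array([46, 49, 55, 74, 92, 94, 94, 94, 93, 82, 59, 52, 52]))
(25.45, np.float64(1.0899999999999999), np.float64(35.66690870318773), 0.52, array([45, 48, 55, 74, 92, 93, 94, 94, 93, 82, 59, 53, 52]))
(25.5, np.float64(0.43000000000000016), np.float64(2.726025073367164), 0.68, array([104, 108, 100, 108, 127, 125, 126, 136, 128, 129, 136, 130, 129]))
461.25788400516194 223.11771898574884
```

```bash
python3 - <<'E'
import cv2,numpy as np
w=cv2.imread("pics/wrist_f.png")[130:330,340:540];t=cv2.imread("pics/top_f.png")[225:285,325:385]
f=lambda x:cv2.resize(x,(400,400),interpolation=cv2.INTER_CUBIC)
cv2.imwrite("pics/f.png",np.hstack([f(w),f(t)]))
E
```

```text
(no output)
```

View pics/f.png

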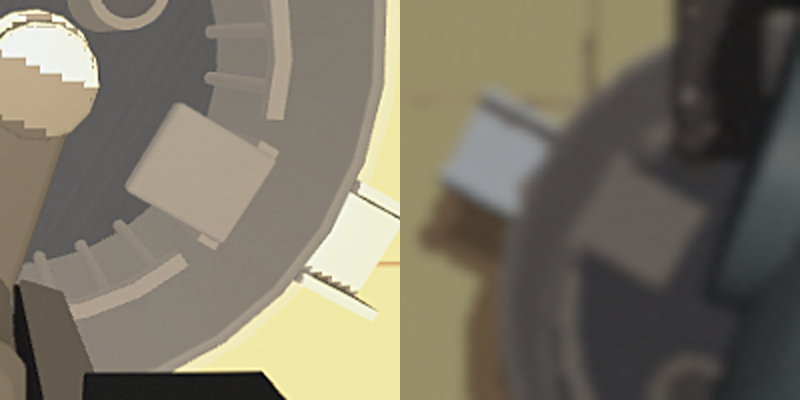

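```bash
python3 - <<'E'
from log import *
def an(x,y,z,s=2):
    q=ray("wrist",340+x/s,130+y/s,z)[:2]-C;return round(np.hypot(*q),4),np.arctan2(q[1],q[0])
for n,L,z in(("gate in",[(178,103),(127,187)],.104),("gate out",[(278,150),(207,246)],.104),("spout",[(357,183),(298,275)],.118),):
    r=[an(*p,z) for p in L];print(n,r,"mid",np.mean([x[1] for x in r]))
E
python3 circ.py 43.68 "[.08,.16,.08]+[0]*5"
python3 -c "
from log import *
for inc in([.08,.16,.08],[.06,.13,.06],[.06,.1,.06]):
    T,A,W=sim([(.1,10*x) for x in inc]+[(3,0)],.0141);print(inc,A[-1])"
```

```text
gate in [(np.float64(0.0546), np.float64(1.382999599287711)), (np.float64(0.0546), np.float64(0.7589273347815789))] mid 1.070963467034645
gate out [(np.float64(0.094), np.float64(1.2881238862418964)), (np.float64(0.0914), np.float64(0.836946286349916))] mid 1.0625350862959062
spout [(np.float64(0.1179), np.float64(1.268600064296364)), (np.float64(0.1174), np.float64(0.9567617893221189))] mid 1.1126809268092415
44.0
-0.13, 0.50, 0, 0, -0.28, 1.53, 0, 0, -0.29, 2.05, 0, 0, -0.29, 2.05, 0, 0, -0.29, 2.05, 0, 0, -0.29, 2.05, 0, 0, -0.29, 2.05, 0, 0, -0.29, 2.05, 0, 0
[0.08, 0.16, 0.08] 0.04683185736310614
[0.06, 0.13, 0.06] 0.027060133270267683
[0.06, 0.1, 0.06] 0.01975382455690339
```

The views agree: the gate at 1.07–1.09 sits about 0.03 rad short of the spout axis (1.106). One small nudge.

```bash
python3 circ.py 43.68 "[.06,.14,.06]+[0]*5"
```

```text
43.94
-0.10, 0.38, 0, 0, -0.26, 1.27, 0, 0, -0.29, 1.66, 0, 0, -0.29, 1.66, 0, 0, -0.29, 1.66, 0, 0, -0.29, 1.66, 0, 0, -0.29, 1.66, 0, 0, -0.29, 1.66, 0, 0
```

arm_command(
  series=[-0.1, 0.38, 0, 0, -0.26, 1.27, 0, 0, -0.29, 1.66, 0, 0, -0.29, 1.66, 0, 0, -0.29, 1.66, 0, 0, -0.29, 1.66, 0, 0, -0.29, 1.66, 0, 0, -0.29, 1.66, 0, 0],
)

```text
t: 26.3
tool_pos: [0.6121, -0.0793, 0.1913]
tool_rot: [0.0, -3.14, 0.002]
force: [-5.6, 1.1, 1.5]
opening: 0.025
grip_force: 30.0
```

```bash
python3 - <<'E'
from log import *
s=env.observe();print(s["t"],s["force"],s["tool_pos"]);print(gate("top")[:4])
E
```

```text
26.3 [-5.60875924  1.13818037  1.53650008] [ 0.61214475 -0.07926088  0.19125063]
(26.3, np.float64(1.12), np.float64(35.903515720714424), 0.5)
```

arm_command(
  series=[0, 0, 0, 0, 0, 0, 0, 0, 0, 0, 0, 0, 0, 0, 0, 0, 0, 0, 0, 0, 0, 0, 0, 0, 0, 0, 0, 0, 0, 0, 0, 0],
  jaw=0.7,
)

```text
t: 27.15
tool_pos: [0.6128, -0.0785, 0.1915]
tool_rot: [-0.0, 3.142, -0.0]
force: [-0.0, 0.4, 0.4]
opening: 0.0658
grip_force: 0.0
```

arm_command(
  series=[0, 0, -1, 0, 0, 0, -3, 0, 0, 0, -6, 0, 0, 0, -9, 0, 0, 0, -13, 0, 0, 0, -17, 0, 0, 0, -20, 0, -2, 0, -21, 0, -4, 0, -21, 0, -4, 0, -21, 0, -4, 0, -21, 0],
)

```text
t: 28.25
tool_pos: [0.6525, -0.0784, 0.4013]
tool_rot: [0.001, -3.141, -0.0]
force: [0.3, -0.0, 0.1]
opening: 0.0659
grip_force: 0.0
```

```bash
python3 - <<'E'
from log import *
s=env.observe();print(s["t"],s["force"],s["tool_pos"],s["opening"])
for c in("top","scene","wrist","scene","wrist"):print(c,gate(c)[:4])
E
```

```text
28.25 [ 0.26560524 -0.00613309  0.09054212] [ 0.65249167 -0.07840234  0.40129055] 0.06591437802214428
top (28.25, np.float64(1.12), np.float64(35.98204261458247), 0.5)
scene (28.3, np.float64(1.13), np.float64(23.791732175812747), 0.52)
wrist (28.35, np.float64(-0.03318530717958623), np.float64(17.94178757068755), 0.4)
scene (28.4, np.float64(1.13), np.float64(23.872698745479088), 0.52)
wrist (28.45, np.float64(-0.03318530717958623), np.float64(17.7769698263071), 0.4)
```

```bash
python3 - <<'E'
from log import *
im,d=env.get_image("wrist");a,p=prof("wrist",im);k=(a>.5)&(a<1.7);q=p[k];print(q[::3].astype(int))
h=(q.min()+np.percentile(q,90))/2
m=np.nonzero(q>h)[0];print("gate",a[k][m[0]],a[k][m[-1]],(a[k][m[0]]+a[k][m[-1]])/2)
# spout ring r=.135..145: bright
g=cv2.cvtColor(im,cv2.COLOR_BGR2HSV)[:,:,1].astype(np.float32)
aa=np.arange(.7,1.5,.02);S=0
for r in(.13,.135,.14,.145):
    uv=proj("wrist",np.c_[C[0]+r*np.cos(aa),C[1]+r*np.sin(aa),0*aa+.115]).astype(np.float32);S=S+cv2.remap(g,uv[:,:1],uv[:,1:],1)[:,0]/4
m=np.nonzero(S<60)[0];print("spout sat",S.astype(int),(aa[m[0]]+aa[m[-1]])/2)
E
```

```text
[ 88  89  89  88  89 100 154 157 157 157 157 158 158 158 103  88  99  90
  90  92]
gate 0.86 1.34 1.1
spout sat [84 84 84 84 83 84 85 86 86 86 86 87 85 83 45 42 30 26 16 19 19 18 19 17
 17 17 47 18 60 85 84 84 84 83 84 84 84 84 84 84] 1.1100000000000003
```

Gate at 1.10 and spout at 1.11, at rest, crank released.

```bash
python3 -c "
from plant import env
print(env.close_job())"
```

```text
the job is handed in; nothing more can be done
None
```

The job is handed in: the basket ran at about 22 turns a minute, inside 18–27 for roughly 7 s (estimated from a motion model fitted to two sightings of the gate). It then came to rest with the gate within about 0.01 rad (0.6°) of the spout, and the crank was released at about 28 s; I was not shown a verdict.

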